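# Gauge the wide egg coddler and load the egg cooker

## Robot

A 7-joint arm with a two-finger parallel gripper is mounted at the origin on the work surface. World frame = base frame: x ahead of the robot, y to its left, z up, the work surface at z = 0. Lengths are in m, angles in rad, forces in N, time in s.
With the tool pointing down it reaches from about 0.4 to 0.875 m from the base axis. Payload 6.5 kg.
Tool frame: the origin (TCP) lies on the centre line of the jaws, within the pads' length; the fingertips stand 19 mm ahead of it and the grasp point (between the pads) is the TCP; z points along the fingers, y is the line along which they close (so a half turn about z gives the same grasp; the last joint's range is limited). The gripper opens to 85 mm and grips with 20 to 120 N. Pads are 22 mm wide; open, the fingers measure 114 mm over their backs; the gripper's body (76 mm by 85 mm) begins 54 mm behind the grasp point. The pads swing forward as they close: fully open they stand 13 mm farther back than shut.
Start: joints at [-1.363, 0.536, -0.004, 1.538, 0.003, 1.067, -0.071], TCP at [0.176, 0.626, 0.222] pointing down, gripper open.
Joint ranges: [-2.7, 2.7], [-0.37, 2.16], [-1.27, 1.26], [0.24, 2.4], [-1.31, 4.45], [0.19, 1.91], [-2.76, 2.76]. Speed limits (rad/s): [2.39, 2.39, 3.14, 3.14, 3.14, 3.14, 3.14].

## Interface

Orientations are given as a rotation vector (axis times angle).
In Python, from bench import bot gives the robot as it stands.
- The arm moves only by the shell command python3 -m handwheel 'ROWS' [OPENING] [FORCE]. ROWS is JSON, one flat list of numbers, 6 for each row, row after row: the shift along the tool's x, y, z in m, then the turn, a rotation vector about the tool's x, y, z in rad. A call has 1 to 20 rows; each row is the pose to reach, as a shift and turn from the pose commanded when the call began, along the tool's axes at that moment; what a row does not reach only later rows make up. A row lasts 1/8 s, in which the tool goes at most 62.5 mm and 10.7 degrees, less where a joint would pass 70% of its speed; a pose out of reach is approached as far as the arm can. A call with a gripper value outside its range is refused whole. OPENING is the opening, from 0 (shut) to 1 (fully open), set as the call begins (- or left out, the last holds). The fingers move at their own pace and stop on an object; FORCE is the grip in N (left out, the last holds). Time passes only in rows, so rows that repeat a pose let the fingers close. It gives the time, the measured TCP pose, the force, the opening and the grip force at its end, in the units of the state.
- bot.state(): the state, without advancing time (a new reading comes with each control period).
- bot.read_camera(name): name is "side" or "top" or "wrist"; returns a dict with "pixels" (400x640x3 uint8, blue, green, red), "camera_matrix" (3x3 intrinsics, pixels), "R" (3x3) and "t" (3): a world point X has camera coordinates R X + t. Camera axes: x right, y down, z forward; pixel columns grow to the right and rows downward; lengths in m; the calibration is good to about 2 mm. A picture is of the moment at which its call begins. There is no depth.
- bot.finish_job(): hands the job in; it is judged then, once.
The state is a dict: "clock": time; "joints": joint angles; "dq": joint speeds; "tau": joint torques, N m; "eef_pos": TCP position; "eef_rot": TCP orientation; "contact_force": force on the tool from outside, world axes, zero at the start; "moment": the same for the moment, N m; "finger_gap": opening from 0.0 (shut) to 1.0 (fully open); "gripper_force": force on a finger pad.
Only numpy, scipy, OpenCV 4.12 (cv2) and the standard library are available. Lean on these libraries where they do the work, as an engineer would, in place of code of your own. Each camera call takes 0.05 s, during which the arm holds its last target. There are 200 camera calls.

## Task

Get the egg cooker ready for breakfast. First raise its clear lid back until it rests on its stop; then take the one wide coddler pot out of the crate, stand it on the bed of the sliding gauge, let go of it and slide the jaw gently shut until the pot is firmly nipped between both jaws, and leave the jaw standing at that reading, since it tells the steaming time. Then stand the wide pot and every smaller coddler pot upright on the cooker's tray and, once all are in, close the lid fully; the salt grinder stays in the crate and the cups and timer around stay where they are.

Things in the scene. Friction and masses are not known exactly. Their poses are not given: they have to be found in the camera images.
- cooker: Fixed white plastic egg cooker, a round base 190 mm in diameter; origin under its centre on the work surface, z up, -x towards the lid handle (front), +x towards the lid hinge. Flat tray on top 62 mm above the origin with a rim that stands 5 mm above the tray (rim inner radius 87 mm).
- tray (a point): Centre of the cooker's tray, on its top surface; axes as cooker. All pots fit at (+-40 mm, +-40 mm) from it.
- lid (a joint): Clear domed lid of the cooker (186 mm across, 62 mm high, 0.25 kg): hinge angle in rad, 0 shut, 1.57 fully open on its stop. Beyond about 1.3 it falls open by itself, below that it falls shut.
- lid_hinge (a point): Point on the lid's hinge axis, which runs along cooker's y; 100 mm behind the cooker's centre, 68 mm up. Turns with the cooker, not with the lid.
- lid_handle (a point): Centre of the lid's handle bar (moves with the lid): a round bar 12 mm thick, 70 mm long, parallel to the hinge axis; shut, it lies 132 mm in front of the cooker's centre and 90 mm up, with 31 mm of free space between bar and lid. From the hinge it is 233 mm away. It can be pinched from above at every lid angle.
- gauge: Fixed sliding gauge (a large bench caliper): plywood bed 100 (x) by 190 (y) by 12 mm; origin under the bed's centre, z up. Jaws close along its y.
- gauge_rest (a point): Point on top of the bed at the foot of the fixed jaw's face, on the gauge's centre line; axes as gauge. The measuring gap extends from here along +y.
- fixed_jaw: Fixed steel jaw, 60 mm wide (x), 40 mm high above the bed, 15 mm thick; its face is at its origin and looks to the gauge's +y. Origin coincides with gauge_rest.
- jaw_face (a point): Foot of the measuring face of the sliding jaw: steel pad of the sliding jaw, 60 mm wide (x), 40 mm high, 12 mm thick; the face looks to the gauge's -y, the pad extends to +y.
- jaw (a joint): Gap between the jaw faces in m, 0 (shut) to 0.09 (fully open); it has about 2.5 N friction and stays where it is left.
- jaw_grip (a point): Gripping point on the sliding jaw's black tab, 38 mm above the bed, 52 mm behind the pad's face (+y). The tab is 16 mm thick along y, 40 mm wide along x, its top 53 mm above the bed and its foot 15 mm above the bed; 32 mm free between tab and pad.
- crate: Fixed low wooden crate 300 (x) by 260 (y) by 40 mm high outside, walls and floor 5 mm; origin under its centre.
- wide_pot: The wide egg coddler: low round porcelain pot with flat steel lid, 58 mm diameter, 36 mm high; origin at the centre of its underside, z up.
- pot0: Smaller egg coddler: low round porcelain pot with flat steel lid, 44 mm diameter, 36 mm high; origin at the centre of its underside, z up. May be absent (one to three of the four are there).
- pot1: Smaller egg coddler: low round porcelain pot with flat steel lid, 44 mm diameter, 36 mm high; origin at the centre of its underside, z up. May be absent (one to three of the four are there).
- pot2: Smaller egg coddler: low round porcelain pot with flat steel lid, 44 mm diameter, 36 mm high; origin at the centre of its underside, z up. May be absent (one to three of the four are there).
- pot3: Smaller egg coddler: low round porcelain pot with flat steel lid, 44 mm diameter, 36 mm high; origin at the centre of its underside, z up. May be absent (one to three of the four are there).
- grinder: Glass salt grinder with a steel cap, 42 mm diameter, 60 mm high, in the crate; origin at the centre of its underside. Stays in the crate.
- egg_cup0: Bystander: white ceramic egg cup, 48 mm diameter, 58 mm high.
- egg_cup1: Bystander: white ceramic egg cup, 48 mm diameter, 58 mm high.
- measuring_cup: Bystander: stainless steel measuring cup, 68 mm diameter, 70 mm high, with a side handle.
- timer: Bystander: round red kitchen timer with a knob, 68 mm diameter, 52 mm high.

How it is judged:
By the outcome, as a careful person would: the job done as asked, in the order asked, and still so for the second after the job is handed in, with the robot touching nothing.
Of pot0, pot1, pot2, pot3 only 1 to 3 are there at a start; the rules pass over those that are not, and their reading is None.
At some moment in a run one of wide_pot, pot0, pot1, pot2, pot3 may be knocked a few centimetres aside while the robot is not near it.
Once in a run the grip may slacken for a moment while it holds something.
It also fails if it takes over 210 s, if anything falls off the work surface, if the arm or the gripper's body presses on something with over 40 N, if the wrist force passes 120 N, or if a joint passes its speed limit or range.

## Working session

There is one attempt and no reset: what is moved stays moved. The work goes in short steps, Python scripts to look and compute and a shell command to move; the robot and the scene stay as the last step left them, time stands still between calls to the robot, and variables do not carry over. Pictures are saved under pics/ and viewed, at most 14 in all, crops included, and the job is handed in when it is done.

```bash
ls; mkdir -p pics; python3 - <<'E'
from bench import bot
import cv2,numpy as np
s=bot.state();print(s)
for n in ["top","side"]:
    c=bot.read_camera(n);cv2.imwrite(f"pics/{n}0.png",c["pixels"]);print(n,c["camera_matrix"],c["R"],c["t"])
E
```

```text
pics
{'clock': 0.0, 'joints': array([-1.36319954,  0.53717526, -0.00444238,  1.53887453,  0.00263176,
        1.06727104, -0.07120289]), 'dq': array([ 0.00086755,  0.00215261, -0.00073555,  0.00026821,  0.00077984,
        0.00169631, -0.00041878]), 'tau': array([-9.22077766e-05, -5.83408999e+01,  1.04846634e+00, -2.59110725e+01,
        1.22345175e-02,  9.36229073e-03, -6.46498151e-06]), 'eef_pos': array([0.17560479, 0.6251642 , 0.22120662]), 'eef_rot': array([-4.28588972e-01, -3.11213511e+00,  2.70272115e-03]), 'contact_force': array([-0.36875586,  0.53172957, -0.18714033]), 'moment': array([-0.03994165,  0.02691568,  0.01146546]), 'gripper_force': 0.0, 'finger_gap': 1.0010680618511685}
top [[493.50386384   0.         325.9708141 ]
 [  0.         493.50386384 207.29212819]
 [  0.           0.           1.        ]] [[-0.02259709 -0.99973384 -0.00464925]
 [-0.99343058  0.02297596 -0.11210618]
 [ 0.11218316  0.00208544 -0.99368536]] [0.01584226 0.58816491 1.40289613]
side [[462.20388321   0.         319.91690101]
 [  0.         462.20388321 194.23527868]
 [  0.           0.           1.        ]] [[ 0.80629789 -0.59147268  0.00661631]
 [-0.33378819 -0.46419883 -0.8204297 ]
 [ 0.48833304  0.65930229 -0.57170913]] [-0.46115283  0.2779781   0.8968476 ]
```

View pics/top0.png

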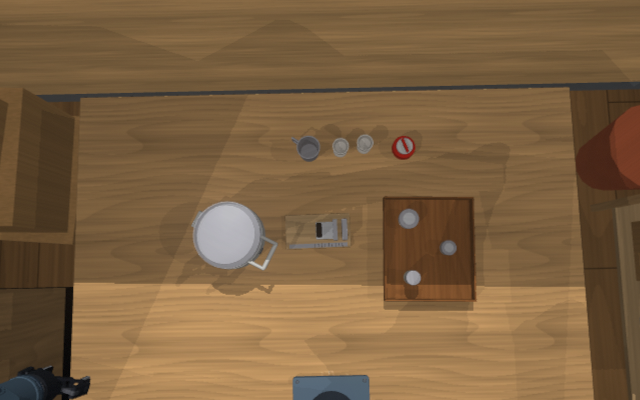

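View pics/side0.png

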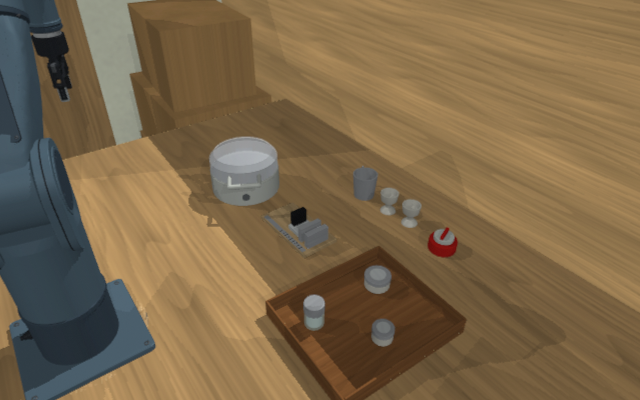

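The top view shows the cooker at (228,235) with its handle toward (265,255), the gauge at (318,232) with the tab on its left, and the crate at (429,249). In the crate are the wide pot (409,218), the grinder (413,278) and one small pot (448,248).

```bash
cat > h.py <<'E'
from bench import bot
import cv2,numpy as np
from scipy.spatial.transform import Rotation as R
def back(c,u,v,z):
    K=np.array(c["camera_matrix"]);Rm=np.array(c["R"]);t=np.array(c["t"])
    d=Rm.T@np.linalg.inv(K)@[u,v,1];o=-Rm.T@t
    return o+d*(z-o[2])/d[2]
def proj(c,X):
    p=np.array(c["camera_matrix"])@(np.array(c["R"])@np.array(X)+np.array(c["t"]));return p[:2]/p[2]
def to(target,rx=None,yaw=None):
    """shift in tool axes from current pose to world target (tool down with closing line at yaw)"""
    s=bot.state();T=R.from_rotvec(s["eef_rot"])
    sh=T.inv().apply(np.array(target)-s["eef_pos"])
    print("shift",sh.round(4))
    if yaw is not None:
        for k in (0,np.pi):
            y=np.array([np.cos(yaw+k),np.sin(yaw+k),0]);z=np.array([0,0,-1.]);x=np.cross(y,z)
            print("turn",(T.inv()*R.from_matrix(np.c_[x,y,z])).as_rotvec().round(4))
E
python3 - <<'E'
from h import *
c=bot.read_camera("top")
im=c["pixels"]
a=cv2.resize(im[190:310,180:360],None,fx=4,fy=4,interpolation=cv2.INTER_CUBIC)
cv2.imwrite("pics/a.png",a)
b=cv2.resize(im[190:310,375:485],None,fx=4,fy=4,interpolation=cv2.INTER_CUBIC)
cv2.imwrite("pics/b.png",b)
E
```

```text
(no output)
```

View pics/a.png

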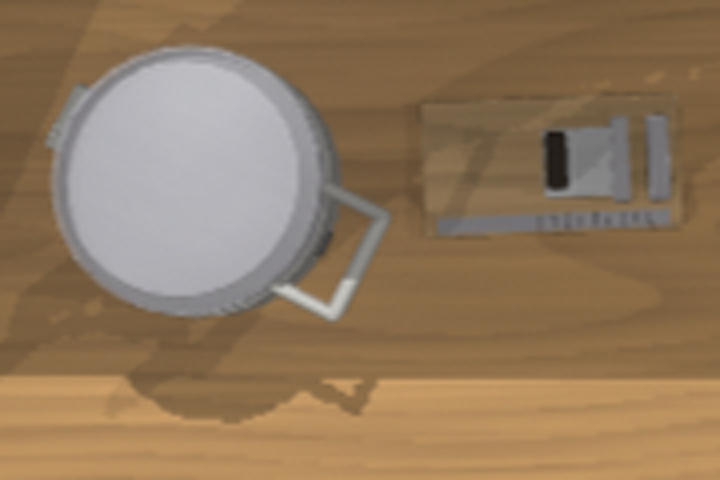

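View pics/b.png

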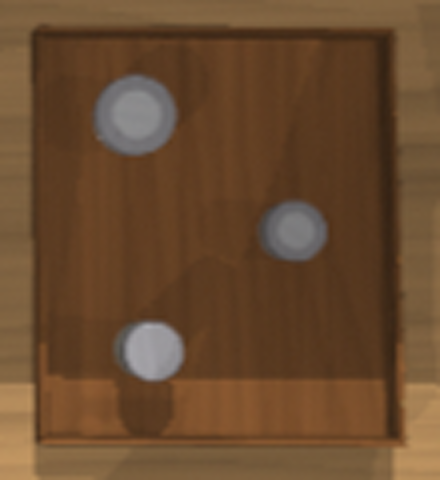

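```bash
python3 - <<'E'
from h import *
c=bot.read_camera("top")
A=lambda x,y,z: back(c,180+x/4-.375,190+y/4-.375,z)
B=lambda x,y,z: back(c,375+x/4-.375,190+y/4-.375,z)
e1,e2=A(385,217,.09),A(335,314,.09)
print("bar",e1,e2,np.linalg.norm(e1-e2));h=(e1+e2)/2
hd=e1-e2; hy=hd/np.linalg.norm(hd)   # cooker y or -y
cc=A(196,181,.067); print("centre from rim",cc, "lidtop",A(182,180,.13))
d=cc-h;d[2]=0;print("dist h-c",np.linalg.norm(d),"dir",np.degrees(np.arctan2(d[1],d[0])),"bar dir",np.degrees(np.arctan2(hy[1],hy[0])))
print("gauge corners",[A(x,y,.012).round(4) for x,y in((421,103),(678,97),(680,230),(430,236))])
print("tab",[A(x,y,.065).round(4) for x,y in((545,132),(567,132),(567,188),(545,190))])
print("pad top",[A(x,y,.052).round(4) for x,y in((629,118),(628,200),(648,116),(650,199))])
for n,x,y,z in(("wide",137,115,.041),("pot",295,231,.041),("grinder",153,351,.065)): print(n,B(x,y,z).round(4))
print("crate",[B(x,y,.04).round(4) for x,y in((36,30),(394,30),(402,440),(38,440))])
E
```

```text
bar [0.48313865 0.1434071  0.09      ] [0.41719791 0.17862683 0.09      ] 0.07475701420112077
centre from rim [0.51249723 0.27907461 0.067     ] lidtop [0.50953396 0.27587523 0.13      ]
dist h-c 0.13350095374013696 dir 62.16802711771814 bar dir -28.107202965731844
gauge corners [array([0.5696, 0.1241, 0.012 ]), array([ 0.5697, -0.0654,  0.012 ]), array([ 0.4719, -0.0641,  0.012 ]), array([0.4717, 0.1188, 0.012 ])]
tab [array([0.5417, 0.0319, 0.065 ]), array([0.5413, 0.0163, 0.065 ]), array([0.5017, 0.0172, 0.065 ]), array([0.5006, 0.0328, 0.065 ])]
pad top [array([ 0.5514, -0.0281,  0.052 ]), array([ 0.4928, -0.0259,  0.052 ]), array([ 0.5526, -0.0417,  0.052 ]), array([ 0.4932, -0.0416,  0.052 ])]
wide [ 0.5498 -0.2359  0.041 ]
pot [ 0.4639 -0.3455  0.041 ]
grinder [ 0.3819 -0.2363  0.065 ]
crate [array([ 0.6134, -0.1655,  0.04  ]), array([ 0.6074, -0.4247,  0.04  ]), array([ 0.3148, -0.414 ,  0.04  ]), array([ 0.3205, -0.1565,  0.04  ])]
```

```bash
python3 - <<'E'
from h import *
to([.450,.161,.20],yaw=np.radians(62))
E
```

```text
shift [-0.3897 -0.3729  0.022 ]
turn [-1.10e-03  2.00e-04  2.15e-01]
turn [-3.0000e-04 -1.6000e-03 -2.9266e+00]
```

```bash
R='see'; python3 -m handwheel '[-0.39,-0.373,0.022,-0.001,0,0.215,-0.39,-0.373,0.022,-0.001,0,0.215,-0.39,-0.373,0.022,-0.001,0,0.215,-0.39,-0.373,0.022,-0.001,0,0.215,-0.39,-0.373,0.022,-0.001,0,0.215,-0.39,-0.373,0.022,-0.001,0,0.215,-0.39,-0.373,0.022,-0.001,0,0.215,-0.39,-0.373,0.022,-0.001,0,0.215,-0.39,-0.373,0.022,-0.001,0,0.215,-0.39,-0.373,0.022,-0.001,0,0.215,-0.39,-0.373,0.022,-0.001,0,0.215,-0.39,-0.373,0.022,-0.001,0,0.215,-0.39,-0.373,0.022,-0.001,0,0.215,-0.39,-0.373,0.022,-0.001,0,0.215,-0.39,-0.373,0.022,-0.001,0,0.215]' 0.55
python3 - <<'E'
from h import *
to([.450,.161,.09],yaw=np.radians(62)); print(bot.state()["joints"])
c=bot.read_camera("wrist");cv2.imwrite("pics/w1.png",c["pixels"])
for p in ([.450,.161,.09],[.483,.1434,.09],[.417,.1786,.09]): print(proj(c,p))
E
```

```text
clock: 2.08
eef_pos: [0.4503, 0.1614, 0.2001]
eef_rot: [0.759, 3.048, 0.002]
contact_force: [0.3, -0.5, 0.6]
finger_gap: 0.55
gripper_force: 0.0
shift [ 0.     -0.0006  0.1101]
turn [ 0.001  -0.0001  0.0004]
turn [ 2.0000e-04  1.6000e-03 -3.1412e+00]
[-0.63984876  0.27515859  0.23838196  2.01378692 -0.08561706  0.86113217
  0.72816779]
[317.14865841 194.77277139]
[317.0980752  231.90404123]
[317.20356218 154.46993429]
```

View pics/w1.png

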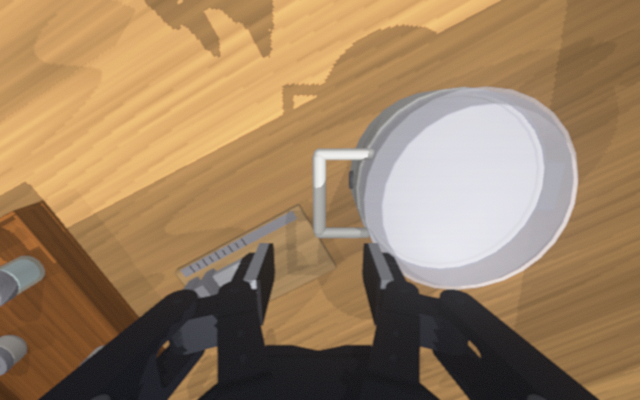

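The wrist view shows the bar at column 320, rows 152 to 236, within 3 px of the prediction. I'll narrow the fingers, descend and pinch.

```bash
python3 -m handwheel '[0,0.001,0.03,0,0,0,0,0.001,0.06,0,0,0,0,0.001,0.085,0,0,0,0,0.001,0.10,0,0,0,0,0.001,0.11,0,0,0,0,0.001,0.11,0,0,0,0,0.001,0.11,0,0,0]' 0.32 && python3 -m handwheel '[0,0,0,0,0,0,0,0,0,0,0,0,0,0,0,0,0,0,0,0,0,0,0,0,0,0,0,0,0,0,0,0,0,0,0,0]' 0 40
python3 - <<'E'
from h import *
s=bot.state();T=R.from_rotvec(s["eef_rot"]);print(T.as_matrix().round(3))
h=s["eef_pos"];u=np.array([np.cos(np.radians(62)),np.sin(np.radians(62)),0])
H=h+u*.232;H[2]=.068
r=h-H
for k in range(1,17):
    th=1.56*k/16;a=np.arctan2(r[2],-.232)-th;L=np.hypot(.232,r[2])
    p=H+u*L*np.cos(a)+np.array([0,0,L*np.sin(a)])
    print(T.inv().apply(p-h).round(3),end=" ")
print(L,h)
E
```

```text
clock: 3.0
eef_pos: [0.4515, 0.1624, 0.0907]
eef_rot: [0.76, 3.047, 0.003]
contact_force: [1.1, 0.8, 0.4]
finger_gap: 0.321
gripper_force: 0.0
clock: 3.75
eef_pos: [0.4509, 0.1622, 0.0901]
eef_rot: [0.76, 3.048, 0.002]
contact_force: [0.5, 1.1, 0.0]
finger_gap: -0.006
gripper_force: 0.0
[[-0.883  0.47   0.   ]
 [ 0.47   0.883  0.001]
 [ 0.     0.001 -1.   ]]
[ 0.     0.003 -0.022] [ 0.     0.009 -0.045] [ 0.     0.016 -0.066] [ 0.     0.026 -0.087] [ 0.     0.037 -0.106] [ 0.     0.051 -0.124] [ 0.     0.066 -0.141] [ 0.     0.083 -0.157] [ 0.     0.101 -0.17 ] [ 0.     0.12  -0.182] [ 0.     0.141 -0.192] [ 0.     0.162 -0.2  ] [ 0.     0.184 -0.206] [ 0.     0.206 -0.209] [ 0.     0.229 -0.211] [ 0.     0.252 -0.21 ] 0.23304885901304037 [0.45090407 0.16221742 0.09008553]
```

```bash
python3 - <<'E'
from h import *
c=bot.read_camera("side");a=c["pixels"][100:260,160:360]
w=bot.read_camera("wrist")["pixels"]
a=cv2.resize(a,(500,400),interpolation=cv2.INTER_CUBIC)
cv2.imwrite("pics/s1.png",np.vstack([np.hstack([a,np.zeros((400,0,3),np.uint8)])])); cv2.imwrite("pics/w2.png",w)
print(proj(c,[.451,.162,.09]))
E
```

```text
[243.93585366 185.72032778]
```

View pics/s1.png

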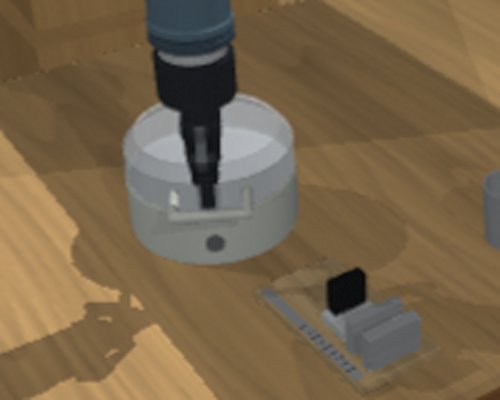

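View pics/w2.png

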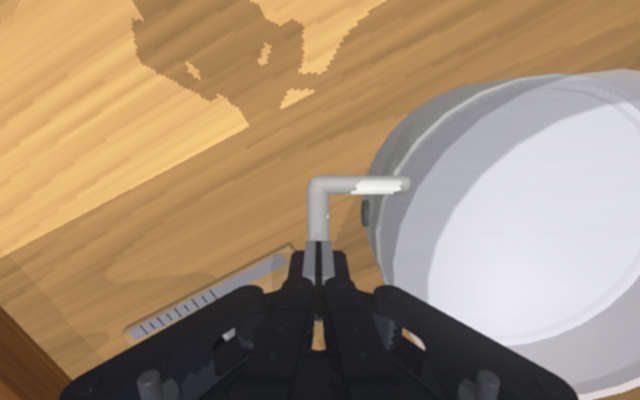

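The fingers read fully shut, and both views show the tips ending at the bar with nothing held, so they closed above it. I'll reopen, go lower and close again, watching the force.

```bash
python3 -m handwheel '[0,0,0,0,0,0,0,0,0,0,0,0,0,0,0,0,0,0,0,0,0.005,0,0,0,0,0,0.01,0,0,0,0,0,0.014,0,0,0,0,0,0.014,0,0,0]' 0.32 && python3 -m handwheel '[0,0,0,0,0,0,0,0,0,0,0,0,0,0,0,0,0,0,0,0,0,0,0,0,0,0,0,0,0,0,0,0,0,0,0,0]' 0 40
python3 - <<'E'
from h import *
c=bot.read_camera("side");a=c["pixels"][140:220,200:300]
w=bot.read_camera("wrist")["pixels"][150:350,220:420]
cv2.imwrite("pics/sw.png",np.hstack([cv2.resize(a,(500,400),interpolation=cv2.INTER_CUBIC),cv2.resize(w,(300,400))[:, :300]]))
E
```

```text
clock: 4.72
eef_pos: [0.4506, 0.1621, 0.0757]
eef_rot: [-0.76, -3.048, -0.001]
contact_force: [-0.3, -0.9, -0.4]
finger_gap: 0.318
gripper_force: 0.0
clock: 5.48
eef_pos: [0.4509, 0.1621, 0.0762]
eef_rot: [0.76, 3.048, 0.001]
contact_force: [-1.8, -1.5, 3.4]
finger_gap: 0.116
gripper_force: 39.5
```

View pics/sw.png

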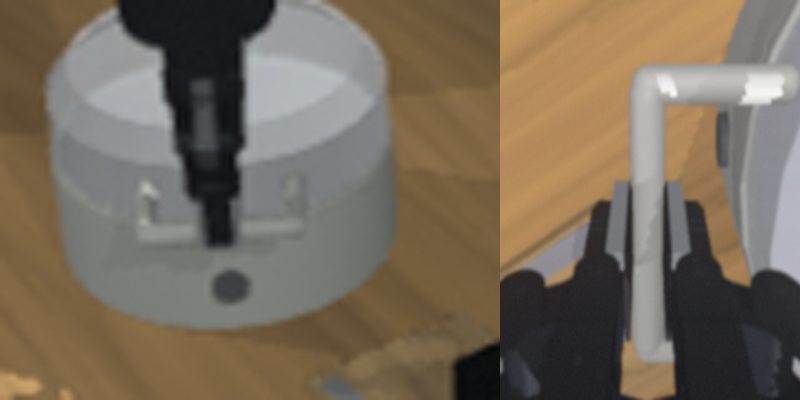

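Now the bar is held: opening 0.116, 39.5 N, and the picture shows the bar between the pads. The tips sit about 20 mm higher than the stated tip offset implies, which I'll check later by touch. Now the arc upward.

```bash
python3 -m handwheel '[0,0.003,-0.022,0,0,0,0,0.009,-0.045,0,0,0,0,0.016,-0.066,0,0,0,0,0.026,-0.087,0,0,0,0,0.037,-0.106,0,0,0,0,0.051,-0.124,0,0,0,0,0.066,-0.141,0,0,0,0,0.083,-0.157,0,0,0,0,0.083,-0.157,0,0,0]'
```

```text
clock: 6.7
eef_pos: [0.4879, 0.2326, 0.2344]
eef_rot: [-0.76, -3.044, 0.008]
contact_force: [-12.4, -12.2, 16.9]
finger_gap: 0.114
gripper_force: 39.2
```

```bash
python3 -m handwheel '[0,0.005,-0.010,0,0,0,0,0.012,-0.0135,0,0,0,0,0.033,-0.027,0,0,0,0,0.054,-0.038,0,0,0,0,0.077,-0.047,0,0,0,0,0.101,-0.053,0,0,0,0,0.101,-0.053,0,0,0]' && python3 -m handwheel '[0,0.012,-0.002,0,0,0,0,0.024,-0.0035,0,0,0,0,0.034,-0.0045,0,0,0,0,0.044,-0.005,0,0,0,0,0.054,-0.005,0,0,0,0,0.062,-0.0045,0,0,0,0,0.062,-0.0045,0,0,0]'
```

```text
clock: 7.58
eef_pos: [0.5387, 0.329, 0.2904]
eef_rot: [0.755, 3.046, 0.013]
contact_force: [-5.6, -0.8, 19.0]
finger_gap: 0.082
gripper_force: 39.1
clock: 8.45
eef_pos: [0.5688, 0.3846, 0.2967]
eef_rot: [0.755, 3.043, 0.021]
contact_force: [-1.2, 2.4, 19.7]
finger_gap: -0.001
gripper_force: 9.8
```

```bash
python3 -m handwheel '[0,0,-0.02,0,0,0,0,0,-0.05,0,0,0,0,0,-0.09,0,0,0,0,0,-0.09,0,0,0,0,0,-0.09,0,0,0]' 0.5
python3 - <<'E'
from h import *
c=bot.read_camera("side");a=c["pixels"][60:260,160:400]
t=bot.read_camera("top");b=t["pixels"][140:340,150:330]
cv2.imwrite("pics/o1.png",np.hstack([cv2.resize(a,(432,360)),cv2.resize(b,(324,360),interpolation=cv2.INTER_CUBIC)]))
u=np.array([np.cos(np.radians(62)),np.sin(np.radians(62)),0]);C=np.array([.5115,.278,0])
P=C+u*.122+np.array([0,0,.300])
print(P,proj(c,P)-[160,60],proj(t,P)-[150,140])
E
```

```text
clock: 9.07
eef_pos: [0.5662, 0.3796, 0.3803]
eef_rot: [-0.76, -3.048, -0.002]
contact_force: [-0.0, -0.4, -1.1]
finger_gap: 0.5
gripper_force: 0.0
[0.56877553 0.38571961 0.3       ] [75.8463028  10.33863211] [13.90814135 66.59847654]
```

View pics/o1.png

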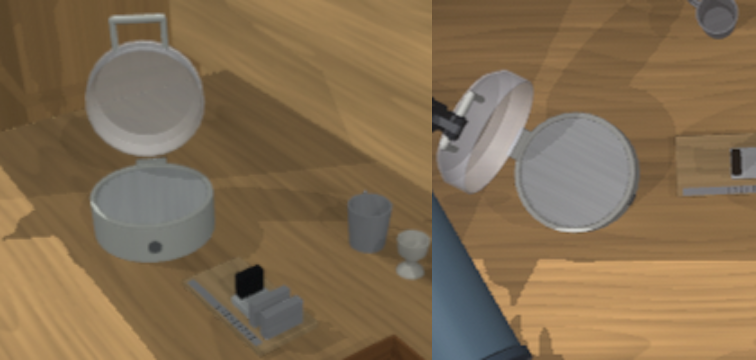

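The lid is open. Its bar sits at (138,18) in the left crop, and the prediction for 1.57 rad was (136.5,18.6). Next is opening the jaw by its tab.

```bash
python3 - <<'E'
from h import *
to([.521,.0246,.35],yaw=np.radians(90));to([.521,.0246,.12])
E
```

```text
shift [-0.1269 -0.3342  0.0296]
turn [-4.000e-04 -1.200e-03 -4.885e-01]
turn [-1.6000e-03  6.0000e-04  2.6531e+00]
shift [-0.1271 -0.334   0.2596]
```

```bash
python3 -m handwheel '[-0.127,-0.334,0.03,0,-0.001,-0.489,-0.127,-0.334,0.03,0,-0.001,-0.489,-0.127,-0.334,0.03,0,-0.001,-0.489,-0.127,-0.334,0.03,0,-0.001,-0.489,-0.127,-0.334,0.03,0,-0.001,-0.489,-0.127,-0.334,0.03,0,-0.001,-0.489,-0.127,-0.334,0.26,0,-0.001,-0.489,-0.127,-0.334,0.26,0,-0.001,-0.489,-0.127,-0.334,0.26,0,-0.001,-0.489,-0.127,-0.334,0.26,0,-0.001,-0.489,-0.127,-0.334,0.26,0,-0.001,-0.489,-0.127,-0.334,0.26,0,-0.001,-0.489,-0.127,-0.334,0.26,0,-0.001,-0.489,-0.127,-0.334,0.26,0,-0.001,-0.489]' 0.38
python3 - <<'E'
from h import *
to([.521,.0246,.05],yaw=np.radians(90))
w=bot.read_camera("wrist");cv2.imwrite("pics/w3.png",w["pixels"])
for p in ([.521,.0326,.065],[.521,.0166,.065],[.501,.0246,.065],[.541,.0246,.065]):print(proj(w,p))
for z in (.09,.11,.13,.14):print(z,proj(w,[.521,.0246,z]))
E
```

```text
clock: 10.92
eef_pos: [0.5227, 0.025, 0.1219]
eef_rot: [-0.0, 3.138, 0.002]
contact_force: [-0.1, -0.1, -0.6]
finger_gap: 0.379
gripper_force: 0.0
shift [ 0.002  -0.0005  0.0719]
turn [0.0012 0.004  0.0002]
turn [-6.3000e-03  2.0000e-03 -3.1413e+00]
[327.12180347 212.11712543]
[305.88491066 212.10800465]
[316.48421475 186.45610686]
[316.52264515 236.40449527]
0.09 [316.3585065  224.88541391]
0.11 [316.21425671 237.55300671]
0.13 [316.03560751 253.24145361]
0.14 [315.92929407 262.5775865 ]
```

View pics/w3.png

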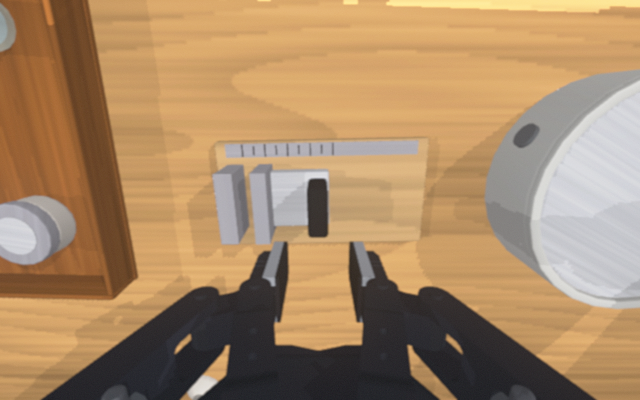

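Tab top is at columns 307–328, rows 179–237, as predicted within 1 px. The finger tips look about 10 mm higher than the TCP reading. I'll descend with force feedback.

```bash
python3 -m handwheel '[0.002,-0.0005,0.02,0,0.004,0,0.002,-0.0005,0.04,0,0.004,0,0.002,-0.0005,0.06,0,0.004,0,0.002,-0.0005,0.075,0,0.004,0,0.002,-0.0005,0.085,0,0.004,0,0.002,-0.0005,0.092,0,0.004,0,0.002,-0.0005,0.092,0,0.004,0,0.002,-0.0005,0.092,0,0.004,0]' && python3 -m handwheel '[0,0,0,0,0,0,0,0,0,0,0,0,0,0,0,0,0,0,0,0,0,0,0,0,0,0,0,0,0,0]' 0 30
```

```text
clock: 11.98
eef_pos: [0.5202, 0.0244, 0.0289]
eef_rot: [0.0, -3.14, -0.001]
contact_force: [0.1, -0.3, -0.1]
finger_gap: 0.38
gripper_force: 0.0
clock: 12.6
eef_pos: [0.5202, 0.0245, 0.029]
eef_rot: [0.001, -3.14, -0.001]
contact_force: [-0.4, -0.6, 6.0]
finger_gap: 0.177
gripper_force: 31.0
```

```bash
python3 -m handwheel '[0,0.01,0,0,0,0,0,0.022,0,0,0,0,0,0.034,0,0,0,0,0,0.046,0,0,0,0,0,0.056,0,0,0,0,0,0.064,0,0,0,0,0,0.070,0,0,0,0,0,0.070,0,0,0,0,0,0.070,0,0,0]' && python3 -m handwheel '[0,0,0,0,0,0,0,0,0,0,0,0,0,0,0,0,0,0,0,0,-0.03,0,0,0,0,0,-0.08,0,0,0,0,0,-0.13,0,0,0,0,0,-0.17,0,0,0,0,0,-0.17,0,0,0,0,0,-0.17,0,0,0]' 0.38
python3 - <<'E'
from h import *
c=bot.read_camera("top");im=c["pixels"]
cv2.imwrite("pics/t2.png",np.hstack([cv2.resize(im[200:260,275:365],(540,360),interpolation=cv2.INTER_CUBIC)]))
to([.5498,-.2359,.2],yaw=np.radians(90))
# pots by blob
for n,u,v in(("wide",409,218),("pot",448.4,247.4)):print(n,back(c,u,v,.041))
g=cv2.cvtColor(im,cv2.COLOR_BGR2HSV);m=((g[...,1]<70)&(g[...,2]>70)).astype(np.uint8)[195:303,383:475]
k,l,st,ce=cv2.connectedComponentsWithStats(m)
for i in range(1,k):
    if st[i,4]>60:print(st[i],ce[i]+[383,195],back(c,*(ce[i]+[383,195]),.041).round(4))
E
```

```text
shift [-0.029  -0.2603 -0.1713]
turn [ 0.0007 -0.0018  0.0009]
turn [ 2.8000e-03  1.1000e-03 -3.1407e+00]
wide [ 0.55087138 -0.23634842  0.041     ]
pot [ 0.4638009  -0.34557543  0.041     ]
[ 15  14  21  20 327] [408.28134557 218.47094801] [ 0.5496 -0.2342  0.041 ]
[ 57  45  17  15 204] [447.82352941 247.28921569] [ 0.4642 -0.3439  0.041 ]
[ 21  75  17  15 206] [412.18446602 277.05825243] [ 0.382  -0.2384  0.041 ]validation failed for argument at $...
```

View pics/t2.png

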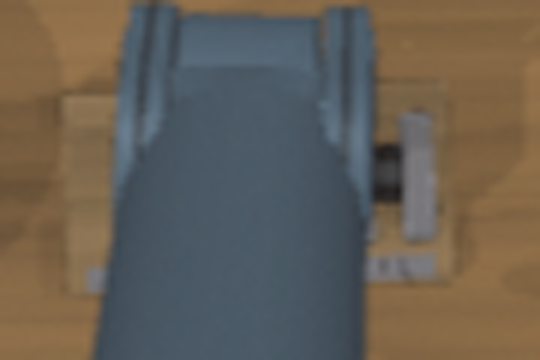

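The move was refused because one number was missing from the last row, and the arm only hides the gauge in this view. Retrying, with the jaw still gripped.

```bash
python3 -m handwheel '[0,0.01,0,0,0,0,0,0.022,0,0,0,0,0,0.034,0,0,0,0,0,0.046,0,0,0,0,0,0.056,0,0,0,0,0,0.064,0,0,0,0,0,0.070,0,0,0,0,0,0.070,0,0,0,0,0,0.070,0,0,0,0]' && python3 -m handwheel '[0,0,0,0,0,0,0,0,0,0,0,0,0,0,0,0,0,0,0,0,-0.03,0,0,0,0,0,-0.08,0,0,0,0,0,-0.13,0,0,0,0,0,-0.17,0,0,0,0,0,-0.17,0,0,0,0,0,-0.17,0,0,0]' 0.38
python3 - <<'E'
from h import *
to([.550,-.2355,.2],yaw=np.radians(90))
E
```

```text
clock: 13.78
eef_pos: [0.5188, 0.0952, 0.0289]
eef_rot: [0.002, -3.137, -0.002]
contact_force: [-3.7, 1.5, 10.3]
finger_gap: 0.182
gripper_force: 31.2
clock: 14.9
eef_pos: [0.5197, 0.0943, 0.1979]
eef_rot: [0.0, -3.138, -0.001]
contact_force: [0.1, 0.6, -0.3]
finger_gap: 0.379
gripper_force: 0.0
shift [-0.0302 -0.3298 -0.0024]
turn [ 0.0006 -0.0035  0.0003]
turn [ 5.5000e-03  9.0000e-04 -3.1413e+00]
```

```bash
python3 -m handwheel '[-0.03,-0.33,0,0,-0.003,0,-0.03,-0.33,0,0,-0.003,0,-0.03,-0.33,0,0,-0.003,0,-0.03,-0.33,0,0,-0.003,0,-0.03,-0.33,0,0,-0.003,0,-0.03,-0.33,0,0,-0.003,0,-0.03,-0.33,0,0,-0.003,0,-0.03,-0.33,0,0,-0.003,0,-0.03,-0.33,0,0,-0.003,0]' 0.92
python3 - <<'E'
from h import *
to([.550,-.2355,.03],yaw=np.radians(90))
w=bot.read_camera("wrist");cv2.imwrite("pics/w4.png",w["pixels"])
print(proj(w,[.55,-.2355,.041]),proj(w,[.55,-.2065,.041]))
c=bot.read_camera("top");d=bot.read_camera("side");cv2.imwrite("pics/topside.png",np.vstack([c["pixels"][190:310,180:500],d["pixels"][200:380,180:500]]))
E
```

```text
clock: 16.02
eef_pos: [0.5507, -0.2333, 0.198]
eef_rot: [0.005, -3.142, -0.003]
contact_force: [0.2, 0.2, 0.3]
finger_gap: 0.918
gripper_force: 0.0
shift [ 0.0007 -0.0026  0.168 ]
turn [ 0.0019 -0.      0.0033]
turn [ 1.0000e-04  3.0000e-03 -3.1382e+00]
[315.09014994 181.69527691] [341.96160673 181.78683906]
```

View pics/w4.png

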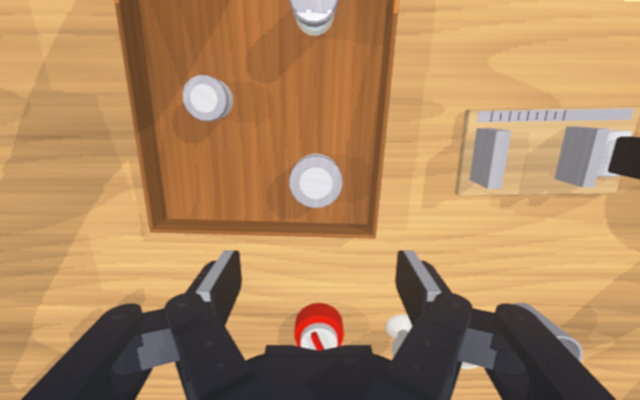

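The wide pot is at (316,181), 1 px from the prediction, and the jaw is open (pad at about (580,155), fixed jaw at (488,158)). Descending.

```bash
python3 -m handwheel '[0.001,-0.001,0.05,0,0,0,0.001,-0.0015,0.1,0,0,0,0.001,-0.002,0.13,0,0,0,0.001,-0.002,0.15,0,0,0,0.001,-0.002,0.16,0,0,0,0.001,-0.002,0.168,0,0,0,0.001,-0.002,0.168,0,0,0]' && python3 -m handwheel '[0,0,0.004,0,0,0,0,0,0.008,0,0,0,0,0,0.012,0,0,0,0,0,0.015,0,0,0,0,0,0.015,0,0,0]'
```

```text
clock: 17.05
eef_pos: [0.5496, -0.2376, 0.0305]
eef_rot: [-0.0, 3.141, 0.001]
contact_force: [-0.5, -0.2, -0.3]
finger_gap: 0.916
gripper_force: 0.0
clock: 17.68
eef_pos: [0.5492, -0.2375, 0.015]
eef_rot: [0.0, -3.141, -0.001]
contact_force: [0.1, -0.2, 0.2]
finger_gap: 0.919
gripper_force: 0.0
```

```bash
python3 -m handwheel '[0,0,0,0,0,0,0,0,0,0,0,0,0,0,0,0,0,0,0,0,0,0,0,0,0,0,0,0,0,0]' 0.4 45 && python3 -m handwheel '[0,0,-0.02,0,0,0,0,0,-0.05,0,0,0,0,0,-0.09,0,0,0,0,0,-0.13,0,0,0,0,0,-0.165,0,0,0,0,0,-0.165,0,0,0]'
python3 - <<'E'
from h import *
to([.5215,-.008,.18],yaw=0)
w=bot.read_camera("side");cv2.imwrite("pics/s5.png",w["pixels"])
w=bot.read_camera("wrist");cv2.imwrite("pics/w5.png",w["pixels"])
E
```

```text
clock: 18.3
eef_pos: [0.5496, -0.2374, 0.0158]
eef_rot: [-0.001, 3.141, 0.002]
contact_force: [-0.6, 1.4, 5.6]
finger_gap: 0.659
gripper_force: 47.3
clock: 19.05
eef_pos: [0.5512, -0.2388, 0.1841]
eef_rot: [0.0, 3.135, -0.002]
contact_force: [-0.2, -0.7, -2.1]
finger_gap: 0.656
gripper_force: 48.9
shift [0.0298 0.2308 0.0035]
turn [0.0041 0.0063 1.5706]
turn [-0.0063  0.0041 -1.5709]
```

```bash
python3 - <<'E'
from h import *
print(bot.state()["joints"].round(2),bot.state()["gripper_force"])
E
python3 -m handwheel '[0.03,0.23,0,0.001,0.001,0.18,0.03,0.23,0,0.001,0.002,0.36,0.03,0.23,0,0.002,0.003,0.54,0.03,0.23,0,0.003,0.004,0.72,0.03,0.23,0,0.003,0.005,0.9,0.03,0.23,0,0.004,0.005,1.08,0.03,0.23,0,0.004,0.006,1.26,0.03,0.23,0,0.004,0.006,1.44,0.03,0.233,0,0.004,0.006,1.571,0.03,0.233,0,0.004,0.006,1.571,0.03,0.233,0,0.004,0.006,1.571,0.03,0.233,0,0.004,0.006,1.571]'
python3 - <<'E'
from h import *
print(bot.state()["joints"].round(2))
to([.5215,-.006,.18],yaw=0)
w=bot.read_camera("wrist");cv2.imwrite("pics/w6.png",w["pixels"])
E
```

```text
[ 0.08  0.51  0.35  1.74 -0.21  0.93  2.09] 48.86182487010956
clock: 20.65
eef_pos: [0.5191, -0.0049, 0.1802]
eef_rot: [-2.216, -2.219, 0.005]
contact_force: [-0.6, 0.2, -2.1]
finger_gap: 0.655
gripper_force: 48.9
[-0.63  0.45  0.71  1.95 -0.37  0.89  0.28]
shift [-0.0011  0.0024  0.0002]
turn [-0.0064 -0.0019  0.0012]
turn [ 3.0000e-03 -1.0100e-02 -3.1404e+00]
```

```bash
python3 -m handwheel '[-0.001,0.002,0.04,-0.006,-0.002,0,-0.001,0.002,0.08,-0.006,-0.002,0,-0.001,0.002,0.11,-0.006,-0.002,0,-0.001,0.002,0.13,-0.006,-0.002,0,-0.001,0.002,0.145,-0.006,-0.002,0,-0.001,0.002,0.152,-0.006,-0.002,0,-0.001,0.002,0.155,-0.006,-0.002,0,-0.001,0.002,0.155,-0.006,-0.002,0]'
python3 - <<'E'
from h import *
to([.5215,-.006,.0235],yaw=0); s=bot.state();print(s["contact_force"],s["gripper_force"])
E
```

```text
clock: 21.7
eef_pos: [0.5207, -0.0053, 0.0257]
eef_rot: [2.221, 2.221, 0.001]
contact_force: [-0.5, 0.3, -2.1]
finger_gap: 0.661
gripper_force: 49.0
shift [-0.0007  0.0008  0.0022]
turn [ 0.0007 -0.0001  0.0002]
turn [ 1.0000e-04  1.1000e-03 -3.1414e+00]
[-0.53913587  0.28959799 -2.07948222] 49.00240480899811
```

```bash
python3 -m handwheel '[0,0,0.001,0,0,0,0,0,0.002,0,0,0,0,0,0.003,0,0,0,0,0,0.003,0,0,0]' && python3 -m handwheel '[0,0,0,0,0,0,0,0,0,0,0,0,0,0,0,0,0,0,0,0,0,0,0,0]' 0.9 && python3 -m handwheel '[0,0,-0.02,0,0,0,0,0,-0.06,0,0,0,0,0,-0.11,0,0,0,0,0,-0.15,0,0,0,0,0,-0.15,0,0,0,0,0,-0.15,0,0,0]'
python3 - <<'E'
from h import *
c=bot.read_camera("wrist");im=c["pixels"];cv2.imwrite("pics/w7.png",im)
print(proj(c,[.521,-.006,.048]),proj(c,[.521,-.0416,.052]),proj(c,[.521,.043,.052]))
to([.5205,.095,.15],yaw=np.radians(90));to([.5205,.095,.029])
E
```

```text
clock: 22.2
eef_pos: [0.5205, -0.0053, 0.0228]
eef_rot: [-2.221, -2.221, -0.001]
contact_force: [-1.4, 1.3, 4.3]
finger_gap: 0.659
gripper_force: 49.7
clock: 22.7
eef_pos: [0.5204, -0.0054, 0.0224]
eef_rot: [2.221, 2.221, -0.0]
contact_force: [0.5, 0.7, 0.0]
finger_gap: 0.899
gripper_force: 0.0
clock: 23.45
eef_pos: [0.52, -0.0051, 0.1726]
eef_rot: [-2.221, -2.221, -0.0]
contact_force: [0.8, 0.9, 0.3]
finger_gap: 0.901
gripper_force: 0.0
[320.01447004 191.13121045] [319.93469395 226.52466476] [320.18323463 140.65435838]
shift [0.1002 0.001  0.0219]
turn [-9.0000e-04 -1.1000e-03 -1.5707e+00]
turn [-1.1000e-03  9.0000e-04  1.5709e+00]
shift [0.1002 0.0011 0.1429]
```

View pics/w7.png

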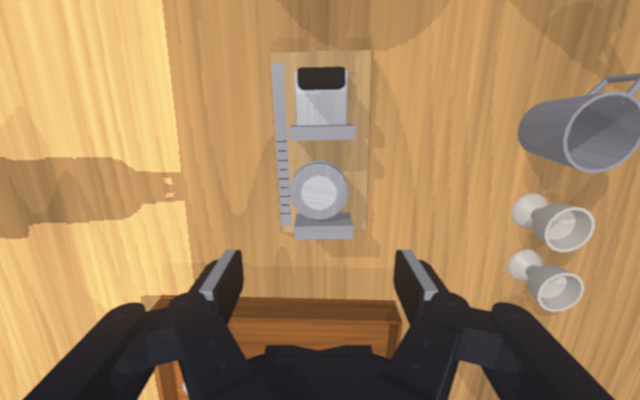

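The pot stands upright at (319,191), where predicted, between fixed face and pad. Now I'll grip the tab and slide the jaw shut.

```bash
python3 -m handwheel '[0.03,0.001,0.01,0,0,-0.18,0.06,0.001,0.02,0,0,-0.36,0.1,0.001,0.022,0,0,-0.54,0.1,0.001,0.022,0,0,-0.72,0.1,0.001,0.022,0,-0.001,-0.9,0.1,0.001,0.022,0,-0.001,-1.08,0.1,0.001,0.022,-0.001,-0.001,-1.26,0.1,0.001,0.022,-0.001,-0.001,-1.44,0.1,0.001,0.022,-0.001,-0.001,-1.571,0.1,0.001,0.022,-0.001,-0.001,-1.571,0.1,0.001,0.022,-0.001,-0.001,-1.571,0.1,0.001,0.022,-0.001,-0.001,-1.571]' 0.4
python3 - <<'E'
from h import *
to([.5205,.095,.030],yaw=np.radians(90));print(bot.state()["joints"].round(2))
E
```

```text
clock: 25.0
eef_pos: [0.5211, 0.0946, 0.1501]
eef_rot: [0.002, 3.141, -0.001]
contact_force: [-0.0, 1.6, 0.1]
finger_gap: 0.398
gripper_force: 0.0
shift [0.0007 0.0004 0.1201]
turn [-0.0004  0.0007 -0.0011]
turn [1.1000e-03 6.0000e-04 3.1405e+00]
[-0.49  0.44  0.28  1.93 -0.17  0.79  1.46]
```

```bash
python3 -m handwheel '[0,0,0.03,0,0,0,0,0,0.06,0,0,0,0,0,0.09,0,0,0,0,0,0.11,0,0,0,0,0,0.119,0,0,0,0,0,0.119,0,0,0]' && python3 -m handwheel '[0,0,0,0,0,0,0,0,0,0,0,0,0,0,0,0,0,0,0,0,0,0,0,0,0,0,0,0,0,0]' 0 25 && python3 -m handwheel '[0,-0.004,0,0,0,0,0,-0.008,0,0,0,0,0,-0.012,0,0,0,0,0,-0.016,0,0,0,0,0,-0.019,0,0,0,0,0,-0.021,0,0,0,0,0,-0.022,0,0,0,0,0,-0.022,0,0,0,0]'
```

```text
clock: 25.75
eef_pos: [0.5213, 0.0946, 0.0312]
eef_rot: [0.0, 3.141, -0.001]
contact_force: [0.3, -1.2, -0.1]
finger_gap: 0.401
gripper_force: 0.0
clock: 26.38
eef_pos: [0.5222, 0.0948, 0.0322]
eef_rot: [-0.001, 3.139, 0.001]
contact_force: [-0.9, -0.2, 6.4]
finger_gap: 0.185
gripper_force: 29.3
clock: 27.38
eef_pos: [0.5227, 0.0736, 0.0322]
eef_rot: [-0.002, 3.138, 0.002]
contact_force: [-0.1, 2.5, 5.9]
finger_gap: 0.179
gripper_force: 29.1
```

```bash
python3 -m handwheel '[0,-0.001,0,0,0,0,0,-0.002,0,0,0,0,0,-0.003,0,0,0,0,0,-0.004,0,0,0,0,0,-0.004,0,0,0,0]' && python3 -m handwheel '[0,-0.0005,0,0,0,0,0,-0.001,0,0,0,0,0,-0.0015,0,0,0,0,0,-0.0015,0,0,0,0]'
```

```text
clock: 28.0
eef_pos: [0.5227, 0.0702, 0.0322]
eef_rot: [-0.003, 3.138, 0.003]
contact_force: [1.2, 3.9, 4.9]
finger_gap: 0.18
gripper_force: 28.8
clock: 28.5
eef_pos: [0.5228, 0.0688, 0.0322]
eef_rot: [-0.003, 3.138, 0.003]
contact_force: [1.4, 4.5, 5.6]
finger_gap: 0.184
gripper_force: 28.8
```

```bash
python3 -m handwheel '[0,-0.0005,0,0,0,0,0,-0.001,0,0,0,0,0,-0.001,0,0,0,0]'
```

```text
clock: 28.88
eef_pos: [0.5228, 0.0685, 0.0322]
eef_rot: [-0.003, 3.138, 0.004]
contact_force: [0.8, 5.9, 5.4]
finger_gap: 0.182
gripper_force: 28.6
```

```bash
python3 -m handwheel '[0,-0.001,0,0,0,0,0,-0.002,0,0,0,0,0,-0.002,0,0,0,0]'; python3 -m handwheel '[0,-0.001,0,0,0,0,0,-0.0015,0,0,0,0,0,-0.0015,0,0,0,0]'
```

```text
clock: 29.25
eef_pos: [0.5228, 0.0685, 0.0323]
eef_rot: [-0.006, 3.138, 0.007]
contact_force: [0.1, 10.3, 4.5]
finger_gap: 0.179
gripper_force: 28.3
clock: 29.62
eef_pos: [0.5228, 0.0684, 0.0323]
eef_rot: [-0.007, 3.138, 0.009]
contact_force: [-0.8, 12.9, 4.3]
finger_gap: 0.178
gripper_force: 28.1
```

Jaw closed with 13 N and the tab at y=0.0684, against 0.0684 predicted for a 58 mm pot. Releasing it.

```bash
python3 -m handwheel '[0,0,0,0,0,0,0,0,0,0,0,0,0,0,0,0,0,0,0,0,0,0,0,0]' 0.4 && python3 -m handwheel '[0,0,-0.02,0,0,0,0,0,-0.06,0,0,0,0,0,-0.11,0,0,0,0,0,-0.15,0,0,0,0,0,-0.15,0,0,0,0,0,-0.15,0,0,0]'
python3 - <<'E'
from h import *
to([.5205,-.0126,.15],yaw=0)
c=bot.read_camera("wrist");cv2.imwrite("pics/w8.png",c["pixels"]);g=c["pixels"]
# tab: black region near prediction
p=proj(c,[.5205,.0684,.065]);print("tab pred",p)
q=proj(c,[.5205,-.0126,.048]);print("pot pred",q)
m=(g.max(2)<45).astype(np.uint8);m[240:]=0
k,l,st,ce=cv2.connectedComponentsWithStats(m)
for i in range(1,k):
    if st[i,4]>150:print(st[i],ce[i])
print(bot.state()["eef_pos"])
E
```

```text
clock: 30.12
eef_pos: [0.5214, 0.0621, 0.0313]
eef_rot: [0.001, 3.141, -0.001]
contact_force: [0.1, 0.0, -0.4]
finger_gap: 0.398
gripper_force: 0.0
clock: 30.88
eef_pos: [0.5208, 0.0626, 0.1808]
eef_rot: [-0.0, 3.141, -0.0]
contact_force: [0.2, -0.0, -0.3]
finger_gap: 0.399
gripper_force: 0.0
shift [ 0.0003 -0.0751  0.0308]
turn [2.000e-04 4.000e-04 1.571e+00]
turn [-4.0000e-04  2.0000e-04 -1.5706e+00]
tab pred [323.57386347 192.55379206]
pot pred [242.35948256 187.79054122]
[0.52039979 0.06246706 0.18031496]
```

```bash
python3 - <<'E'
from h import *
g=cv2.imread("pics/w8.png");v=cv2.cvtColor(g,cv2.COLOR_BGR2GRAY)
print(v[192,300:350].tolist())
print(v[188,205:285].tolist())
E
python3 -m handwheel '[0,-0.03,0,0,0,0.18,0,-0.05,0,0,0,0.36,0,-0.075,0,0,0,0.54,0,-0.075,0,0,0,0.72,0,-0.075,0,0,0,0.9,0,-0.075,0,0,0,1.08,0,-0.075,0,0,0,1.26,0,-0.075,0,0,0,1.44,0,-0.075,0,0,0,1.571,0,-0.075,0,0,0,1.571,0,-0.075,0,0,0,1.571]' 0.92
python3 - <<'E'
from h import *
to([.5205,-.0126,.0225],yaw=0)
E
```

```text
[169, 170, 169, 170, 169, 169, 169, 169, 170, 170, 170, 170, 172, 171, 172, 171, 145, 91, 53, 49, 50, 51, 52, 52, 52, 52, 51, 52, 52, 51, 51, 54, 78, 118, 147, 156, 154, 156, 157, 157, 157, 155, 156, 155, 157, 156, 157, 155, 156, 156]
[169, 168, 168, 167, 166, 167, 166, 160, 142, 125, 128, 143, 159, 165, 165, 165, 168, 169, 169, 172, 177, 191, 203, 205, 206, 204, 203, 202, 204, 206, 209, 205, 207, 206, 209, 210, 208, 204, 203, 203, 201, 201, 203, 205, 204, 207, 207, 208, 208, 206, 206, 205, 205, 207, 203, 192, 175, 167, 167, 169, 169, 169, 169, 163, 155, 150, 151, 157, 167, 167, 166, 166, 168, 169, 169, 167, 168, 166, 154, 136]
clock: 32.3
eef_pos: [0.5209, -0.0124, 0.1807]
eef_rot: [2.218, 2.224, -0.001]
contact_force: [0.1, 0.8, 0.0]
finger_gap: 0.924
gripper_force: 0.0
shift [-1.000e-04 -4.000e-04  1.582e-01]
turn [-0.      0.0005  0.0026]
turn [-8.000e-04 -0.000e+00 -3.139e+00]
```

```bash
python3 -m handwheel '[0,0,0.04,0,0,0.002,0,0,0.08,0,0,0.002,0,0,0.11,0,0,0.002,0,0,0.135,0,0,0.002,0,0,0.15,0,0,0.002,0,0,0.157,0,0,0.002,0,0,0.157,0,0,0.002]' && python3 -m handwheel '[0,0,0,0,0,0,0,0,0,0,0,0,0,0,0,0,0,0,0,0,0,0,0,0,0,0,0,0,0,0]' 0.4 50 && python3 -m handwheel '[0,0,-0.01,0,0,0,0,0,-0.02,0,0,0,0,0,-0.035,0,0,0,0,0,-0.06,0,0,0,0,0,-0.1,0,0,0,0,0,-0.15,0,0,0,0,0,-0.18,0,0,0,0,0,-0.18,0,0,0]'
python3 - <<'E'
from h import *
u=np.array([np.cos(np.radians(62)),np.sin(np.radians(62)),0]);v=np.array([-u[1],u[0],0]);C=np.array([.5115,.278,0])
# refine tray centre using jaw-free top view later
for n,k in(("wide",-.036),("small",.036)):print(n,C+k*v-.005*u)
to(C-.036*v-.005*u+[0,0,.2],yaw=np.radians(62));print(bot.state()["joints"].round(2))
c=bot.read_camera("top");cv2.imwrite("pics/t9.png",c["pixels"]);c=bot.read_camera("wrist");cv2.imwrite("pics/w9.png",c["pixels"])
v2=cv2.cvtColor(c["pixels"],cv2.COLOR_BGR2GRAY);p=proj(c,[.521,.0684,.065]);print(p);a,b=p.round().astype(int);print(v2[b-12:b+13,a].tolist())
E
```

```text
clock: 33.17
eef_pos: [0.5217, -0.0124, 0.0245]
eef_rot: [2.223, 2.219, 0.002]
contact_force: [-0.1, -0.4, 0.3]
finger_gap: 0.921
gripper_force: 0.0
clock: 33.8
eef_pos: [0.5215, -0.0123, 0.0255]
eef_rot: [2.223, 2.219, 0.003]
contact_force: [-3.6, -0.1, 10.0]
finger_gap: 0.652
gripper_force: 51.0
clock: 34.8
eef_pos: [0.5229, -0.0124, 0.2072]
eef_rot: [2.221, 2.216, 0.009]
contact_force: [0.7, 1.0, -2.7]
finger_gap: 0.651
gripper_force: 54.6
wide [0.54093876 0.25668429 0.        ]
small [0.47736653 0.29048624 0.        ]
shift [0.2691 0.0174 0.0076]
turn [ 0.0066  0.0024 -1.0842]
turn [ 0.0028 -0.0075  2.0574]
[-0.63  0.41  0.73  1.92 -0.34  0.93  0.26]
[317.62532636 103.5779209 ]
[158, 144, 105, 62, 49, 48, 49, 52, 51, 52, 49, 48, 50, 49, 49, 50, 51, 44, 52, 102, 157, 171, 168, 166, 167]
```

```bash
python3 -m handwheel '[0.05,0.003,0.001,0,0,-0.15,0.1,0.006,0.003,0.001,0,-0.33,0.15,0.01,0.005,0.002,0.001,-0.51,0.2,0.013,0.006,0.003,0.001,-0.69,0.24,0.016,0.007,0.005,0.002,-0.87,0.269,0.017,0.008,0.006,0.002,-1.084,0.269,0.017,0.008,0.006,0.002,-1.084,0.269,0.017,0.008,0.006,0.002,-1.084,0.269,0.017,0.008,0.006,0.002,-1.084,0.269,0.017,0.008,0.006,0.002,-1.084]'
python3 - <<'E'
from h import *
to([.541,.2567,.0785],yaw=np.radians(62));s=bot.state();print(s["joints"].round(2),s["gripper_force"])
E
```

```text
clock: 36.15
eef_pos: [0.5389, 0.2556, 0.1963]
eef_rot: [-0.762, -3.043, 0.005]
contact_force: [-0.8, -0.3, -2.4]
finger_gap: 0.652
gripper_force: 54.4
shift [-0.0017  0.0024  0.1178]
turn [-0.0038 -0.0034 -0.0021]
turn [-0.0053  0.006   3.1394]
[-0.8   0.5   0.39  1.72 -0.22  0.97  0.75] 54.39958155155182
```

```bash
python3 -m handwheel '[-0.001,0.002,0.04,-0.003,-0.003,-0.002,-0.001,0.002,0.07,-0.003,-0.003,-0.002,-0.001,0.002,0.095,-0.003,-0.003,-0.002,-0.001,0.002,0.11,-0.003,-0.003,-0.002,-0.001,0.002,0.117,-0.003,-0.003,-0.002,-0.001,0.002,0.117,-0.003,-0.003,-0.002]' && python3 -m handwheel '[0,0,0.001,0,0,0,0,0,0.002,0,0,0,0,0,0.003,0,0,0,0,0,0.003,0,0,0]'
```

```text
clock: 36.9
eef_pos: [0.5404, 0.2577, 0.0796]
eef_rot: [-0.757, -3.049, 0.0]
contact_force: [0.1, -0.6, -2.4]
finger_gap: 0.65
gripper_force: 54.5
clock: 37.4
eef_pos: [0.5401, 0.2578, 0.0764]
eef_rot: [-0.757, -3.049, 0.0]
contact_force: [-0.6, -0.5, -1.8]
finger_gap: 0.648
gripper_force: 54.5
```

```bash
python3 -m handwheel '[0,0,0.001,0,0,0,0,0,0.0015,0,0,0,0,0,0.002,0,0,0,0,0,0.002,0,0,0]' && python3 -m handwheel '[0,0,0,0,0,0,0,0,0,0,0,0,0,0,0,0,0,0,0,0,0,0,0,0]' 0.9 && python3 -m handwheel '[0,0,-0.02,0,0,0,0,0,-0.06,0,0,0,0,0,-0.11,0,0,0,0,0,-0.13,0,0,0,0,0,-0.13,0,0,0]'
python3 - <<'E'
from h import *
c=bot.read_camera("wrist");cv2.imwrite("pics/w10.png",c["pixels"])
v=cv2.cvtColor(c["pixels"],cv2.COLOR_BGR2GRAY);print(proj(c,[.5402,.2577,.098]))
h=cv2.HoughCircles(cv2.medianBlur(v,3)[:240],cv2.HOUGH_GRADIENT,1,20,param1=80,param2=18,minRadius=12,maxRadius=60)
for q in (h[0] if h is not None else []):print(q,back(c,q[0],q[1],.098).round(4),back(c,q[0],q[1],.062).round(4))
c=bot.read_camera("top");cv2.imwrite("pics/t10.png",c["pixels"]);im=c["pixels"]
g=cv2.cvtColor(im,cv2.COLOR_BGR2HSV);m=((g[...,1]<70)&(g[...,2]>70)).astype(np.uint8)[195:303,383:475]
k,l,st,ce=cv2.connectedComponentsWithStats(m)
for i in range(1,k):
    if st[i,4]>60:print(st[i],ce[i]+[383,195],back(c,*(ce[i]+[383,195]),.041).round(4))
to([.4639,-.3445,.2],yaw=np.radians(62));print(bot.state()["joints"].round(2))
to([.4639,-.3445,.2],yaw=np.radians(0))
E
```

```text
clock: 37.9
eef_pos: [0.5403, 0.2577, 0.0756]
eef_rot: [-0.757, -3.048, -0.001]
contact_force: [-4.1, -1.4, 10.5]
finger_gap: 0.647
gripper_force: 55.8
clock: 38.4
eef_pos: [0.5401, 0.2577, 0.0743]
eef_rot: [-0.757, -3.049, 0.0]
contact_force: [0.7, -0.4, -0.0]
finger_gap: 0.898
gripper_force: 0.0
clock: 39.02
eef_pos: [0.5416, 0.2583, 0.2073]
eef_rot: [0.757, 3.046, 0.005]
contact_force: [-0.3, 1.0, 0.0]
finger_gap: 0.903
gripper_force: 0.0
[316.09937313 193.83198094]
[314.5 190.5  29.3] [0.5367 0.2579 0.098 ] [0.5455 0.2529 0.062 ]
[341.5 115.5  56.1] [0.4888 0.3095 0.098 ] [0.4911 0.3116 0.062 ]
[294.5 110.5  55. ] [0.4665 0.2761 0.098 ] [0.4657 0.2735 0.062 ]
[349.5 174.5  53.6] [0.5382 0.293  0.098 ] [0.5473 0.2928 0.062 ]
[288.5 171.5  51.6] [0.51   0.2455 0.098 ] [0.5151 0.2388 0.062 ]
[283.5 129.5  56.1] [0.4758 0.26   0.098 ] [0.4762 0.2552 0.062 ]
[353.5 153.5  56.1] [0.5228 0.3045 0.098 ] [0.5297 0.3059 0.062 ]
[331.5 202.5  34.7] [0.5544 0.2664 0.098 ] [0.5656 0.2626 0.062 ]
[274.5 186.5  31.5] [0.5162 0.2273 0.098 ] [0.5222 0.218  0.062 ]
[361.5 118.5  43.6] [0.499  0.32
[... 215 characters left out ...]
  0.1681 0.062 ]
[359.5  98.5  31.6] [0.4836 0.329  0.098 ] [0.4851 0.3338 0.062 ]
[407.5 206.5  21. ] [0.5913 0.3276 0.098 ] [0.6076 0.3322 0.062 ]
[382.5 118.5  21.6] [0.5075 0.3395 0.098 ] [0.5122 0.3457 0.062 ]
[148.5 201.5  30.2] [0.4738 0.1165 0.098 ] [0.4739 0.0919 0.062 ]
[ 57  45  17  15 204] [447.82843137 247.29411765] [ 0.4641 -0.344   0.041 ]
[ 21  75  17  15 205] [412.22439024 277.07317073] [ 0.382  -0.2385  0.041 ]
shift [-0.2145 -0.5678  0.0045]
turn [-0.0004 -0.0007  0.002 ]
turn [ 1.1000e-03 -6.0000e-04 -3.1396e+00]
[-0.81  0.49  0.4   1.72 -0.22  0.98  0.75]
shift [-0.2145 -0.5678  0.0045]
turn [-7.0000e-04 -4.0000e-04  1.0841e+00]
turn [ 5.0000e-04 -8.0000e-04 -2.0575e+00]
```

The wide pot stands on the tray where intended (circle at (314,190), predicted (316,194)). The small pot in the crate has not moved. I'll fetch it at the same yaw.

```bash
python3 -m handwheel '[-0.2145,-0.568,0.004,0,0,0.002,-0.2145,-0.568,0.004,0,0,0.002,-0.2145,-0.568,0.004,0,0,0.002,-0.2145,-0.568,0.004,0,0,0.002,-0.2145,-0.568,0.004,0,0,0.002,-0.2145,-0.568,0.004,0,0,0.002,-0.2145,-0.568,0.004,0,0,0.002,-0.2145,-0.568,0.004,0,0,0.002,-0.2145,-0.568,0.004,0,0,0.002,-0.2145,-0.568,0.004,0,0,0.002,-0.2145,-0.568,0.004,0,0,0.002,-0.2145,-0.568,0.004,0,0,0.002,-0.2145,-0.568,0.004,0,0,0.002,-0.2145,-0.568,0.004,0,0,0.002]' 0.78
python3 - <<'E'
from h import *
c=bot.read_camera("wrist");cv2.imwrite("pics/w11.png",c["pixels"])
p=proj(c,[.4639,-.3445,.041]);print(p)
v=cv2.cvtColor(c["pixels"],cv2.COLOR_BGR2GRAY);a,b=p.astype(int)
h=cv2.HoughCircles(cv2.medianBlur(v,3)[b-50:b+50,a-50:a+50],cv2.HOUGH_GRADIENT,1,30,param1=80,param2=15,minRadius=10,maxRadius=30)
for q in (h[0] if h is not None else []):print(q,back(c,q[0]+a-50,q[1]+b-50,.041).round(4))
to([.4639,-.3445,.019],yaw=np.radians(62));print(bot.state()["joints"].round(2))
E
```

```text
clock: 40.88
eef_pos: [0.4646, -0.3433, 0.2004]
eef_rot: [-0.757, -3.048, -0.001]
contact_force: [0.5, 0.2, 0.9]
finger_gap: 0.782
gripper_force: 0.0
[316.65534087 182.02807711]
[50.5 50.5 19.3] [ 0.4643 -0.3449  0.041 ]
shift [ 0.     -0.0011  0.1815]
turn [ 0.     -0.0006  0.0015]
turn [ 9.0000e-04  1.0000e-04 -3.1401e+00]
[ 0.15  0.48  0.55  1.78 -0.3   0.96  1.9 ]
```

```bash
python3 -m handwheel '[0,-0.001,0.05,0,0,0.001,0,-0.001,0.1,0,0,0.001,0,-0.001,0.135,0,0,0.001,0,-0.001,0.16,0,0,0.001,0,-0.001,0.175,0,0,0.001,0,-0.001,0.183,0,0,0.001,0,-0.001,0.183,0,0,0.001,0,-0.001,0.183,0,0,0.001]' && python3 -m handwheel '[0,0,0,0,0,0,0,0,0,0,0,0,0,0,0,0,0,0,0,0,0,0,0,0,0,0,0,0,0,0]' 0.25 45 && python3 -m handwheel '[0,0,-0.015,0,0,0,0,0,-0.04,0,0,0,0,0,-0.08,0,0,0,0,0,-0.13,0,0,0,0,0,-0.17,0,0,0,0,0,-0.17,0,0,0]'
python3 - <<'E'
from h import *
to([.4774,.2905,.2],yaw=np.radians(62))
E
```

```text
clock: 41.92
eef_pos: [0.4641, -0.346, 0.0184]
eef_rot: [0.761, 3.047, -0.001]
contact_force: [-0.1, -0.6, -0.0]
finger_gap: 0.776
gripper_force: 0.0
clock: 42.55
eef_pos: [0.4639, -0.3458, 0.0185]
eef_rot: [0.762, 3.047, -0.0]
contact_force: [-1.5, 1.3, 6.8]
finger_gap: 0.49
gripper_force: 44.8
clock: 43.3
eef_pos: [0.4653, -0.347, 0.1915]
eef_rot: [0.761, 3.042, -0.003]
contact_force: [-0.1, 0.3, -1.1]
finger_gap: 0.491
gripper_force: 45.9
shift [ 0.2893  0.5682 -0.0107]
turn [-0.0005  0.0066 -0.0014]
turn [1.0300e-02 7.0000e-04 3.1402e+00]
```

```bash
python3 -m handwheel '[0.289,0.568,-0.01,0,0.006,-0.001,0.289,0.568,-0.01,0,0.006,-0.001,0.289,0.568,-0.01,0,0.006,-0.001,0.289,0.568,-0.01,0,0.006,-0.001,0.289,0.568,-0.01,0,0.006,-0.001,0.289,0.568,-0.01,0,0.006,-0.001,0.289,0.568,-0.01,0,0.006,-0.001,0.289,0.568,-0.01,0,0.006,-0.001,0.289,0.568,-0.01,0,0.006,-0.001,0.289,0.568,-0.01,0,0.006,-0.001,0.289,0.568,-0.01,0,0.006,-0.001,0.289,0.568,-0.01,0,0.006,-0.001,0.289,0.568,-0.01,0,0.006,-0.001,0.289,0.568,-0.01,0,0.006,-0.001,0.289,0.568,-0.01,0,0.006,-0.001]'
python3 - <<'E'
from h import *
to([.4774,.2905,.0785],yaw=np.radians(62));s=bot.state();print(s["joints"].round(2))
E
```

```text
clock: 45.18
eef_pos: [0.476, 0.2907, 0.1975]
eef_rot: [-0.761, -3.042, -0.002]
contact_force: [-0.3, -0.2, -2.0]
finger_gap: 0.495
gripper_force: 46.1
shift [-0.0021  0.0005  0.119 ]
turn [-0.0003 -0.0064 -0.0017]
turn [-1.0100e-02  5.0000e-04  3.1398e+00]
[-0.93  0.43  0.39  1.83 -0.21  0.93  0.64]
```

```bash
python3 -m handwheel '[-0.001,0,0.04,0,-0.006,0,-0.001,0,0.07,0,-0.006,0,-0.001,0,0.095,0,-0.006,0,-0.001,0,0.11,0,-0.006,0,-0.001,0,0.119,0,-0.006,0,-0.001,0,0.119,0,-0.006,0]' && python3 -m handwheel '[0,0,0.0015,0,0,0,0,0,0.003,0,0,0,0,0,0.004,0,0,0,0,0,0.004,0,0,0]'
```

```text
clock: 45.92
eef_pos: [0.476, 0.2915, 0.0784]
eef_rot: [-0.76, -3.048, 0.001]
contact_force: [1.2, -0.0, -0.4]
finger_gap: 0.49
gripper_force: 46.1
clock: 46.42
eef_pos: [0.4763, 0.2918, 0.0755]
eef_rot: [-0.76, -3.048, -0.001]
contact_force: [-2.7, -1.1, 7.2]
finger_gap: 0.494
gripper_force: 47.1
```

```bash
python3 -m handwheel '[0,0,0,0,0,0,0,0,0,0,0,0,0,0,0,0,0,0,0,0,0,0,0,0]' 0.75 && python3 -m handwheel '[0,0,-0.02,0,0,0,0,0,-0.06,0,0,0,0,0,-0.12,0,0,0,0,0,-0.18,0,0,0,0,0,-0.24,0,0,0,0,0,-0.29,0,0,0,0,0,-0.29,0,0,0]'
python3 - <<'E'
from h import *
w=bot.read_camera("wrist");c=bot.read_camera("top")["pixels"];s=bot.read_camera("side")["pixels"]
a=cv2.resize(w["pixels"],(480,300));b=cv2.resize(c[190:310,350:500],(320,256));d=cv2.resize(s[60:290,160:360],(320,368-68+0))
out=np.zeros((600,800,3),np.uint8);out[:300,:480]=a;out[:300,480:]=d;out[300:556,480:]=b
out[300:600,:480]=cv2.resize(c[180:290,160:336],(480,300),interpolation=cv2.INTER_CUBIC)
cv2.imwrite("pics/final.png",out)
u=np.array([np.cos(np.radians(62)),np.sin(np.radians(62)),0]);C=np.array([.512,.2783,0])
to(C+.122*u+[0,0,.38],yaw=np.radians(62));print(C+.122*u)
E
```

```text
clock: 46.92
eef_pos: [0.476, 0.2915, 0.0743]
eef_rot: [-0.76, -3.048, 0.0]
contact_force: [0.6, -1.1, 0.1]
finger_gap: 0.752
gripper_force: 0.0
clock: 47.8
eef_pos: [0.4781, 0.2924, 0.3686]
eef_rot: [0.76, 3.044, 0.01]
contact_force: [-0.2, 0.5, -0.1]
finger_gap: 0.747
gripper_force: 0.0
shift [-0.0383  0.1276 -0.0171]
turn [-0.002  -0.0013  0.    ]
turn [ 2.1000e-03 -3.1000e-03 -3.1415e+00]
[0.56927553 0.38601961 0.        ]
```

View pics/final.png

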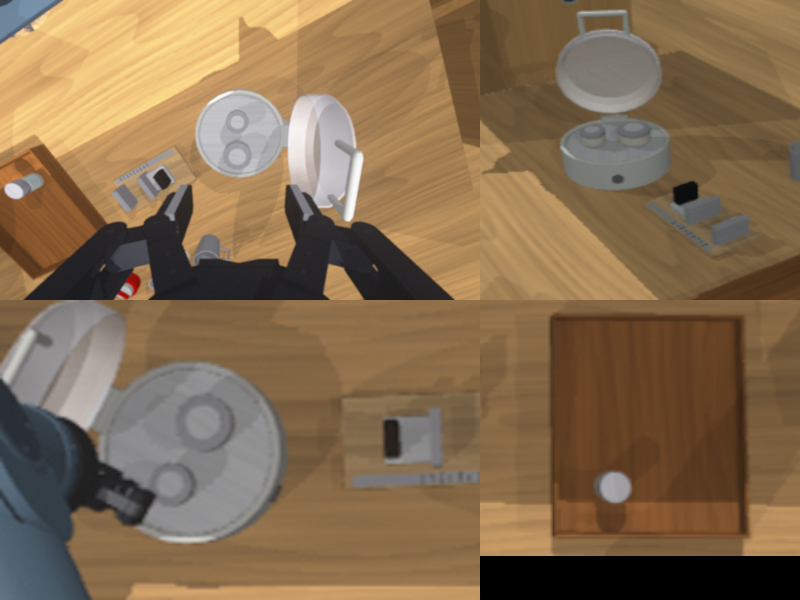

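Both pots stand upright inside the tray rim, at (205,420) and (172,485) in the lower-left crop. The jaw is at its reading and only the grinder is left in the crate. Next I'll grip the handle and close the lid.

```bash
python3 -m handwheel '[-0.01,0.03,-0.017,0,0,0,-0.02,0.07,-0.02,0,0,0,-0.03,0.1,-0.02,0,0,0,-0.038,0.1275,-0.02,-0.002,-0.001,0,-0.038,0.1275,-0.02,-0.002,-0.001,0,-0.038,0.1275,-0.02,-0.002,-0.001,0]' 0.38
python3 - <<'E'
from h import *
c=bot.read_camera("wrist");v=cv2.cvtColor(c["pixels"],cv2.COLOR_BGR2GRAY)
p=proj(c,[.5693,.386,.300]);print(p);a,b=p.round().astype(int)
for r in (b-25,b-15):print(v[r,a-35:a+36].tolist())
to([.5693,.386,.278],yaw=np.radians(62))
E
```

```text
clock: 48.7
eef_pos: [0.5691, 0.3854, 0.3829]
eef_rot: [-0.761, -3.048, 0.001]
contact_force: [-0.9, 0.1, 0.9]
finger_gap: 0.379
gripper_force: 0.0
[318.66534273 203.93203064]
[183, 184, 183, 182, 185, 184, 183, 184, 180, 182, 184, 192, 210, 233, 242, 243, 242, 242, 242, 242, 243, 246, 249, 251, 251, 251, 252, 251, 238, 213, 215, 232, 242, 247, 249, 251, 252, 252, 251, 249, 245, 238, 233, 237, 242, 242, 239, 240, 240, 239, 238, 236, 233, 226, 213, 207, 206, 204, 203, 204, 202, 201, 199, 198, 194, 187, 178, 174, 177, 185, 192]
[185, 183, 182, 182, 185, 188, 187, 183, 175, 157, 144, 143, 170, 216, 240, 243, 243, 242, 242, 243, 243, 243, 245, 248, 248, 249, 249, 247, 234, 210, 212, 231, 242, 247, 249, 251, 252, 253, 251, 249, 245, 238, 236, 240, 241, 238, 236, 236, 236, 236, 234, 233, 230, 224, 212, 207, 204, 206, 204, 202, 201, 200, 198, 197, 194, 185, 178, 173, 182, 190, 191]
shift [0.0002 0.0007 0.1056]
turn [ 0.     -0.0001 -0.001 ]
turn [-1.0000e-04 -0.0000e+00  3.1406e+00]
```

```bash
python3 -m handwheel '[0,0.0005,0.03,0,0,0,0,0.0005,0.06,0,0,0,0,0.0005,0.085,0,0,0,0,0.0005,0.1,0,0,0,0,0.0005,0.105,0,0,0,0,0.0005,0.105,0,0,0]' && python3 -m handwheel '[0,0,0,0,0,0,0,0,0,0,0,0,0,0,0,0,0,0,0,0,0,0,0,0,0,0,0,0,0,0]' 0 50
python3 - <<'E'
import numpy as np
a0=np.arctan2(.022,-.232)-1.57;L=.233
for k in range(1,21):
    a=a0+1.57*k/20
    print(k,(L*np.cos(a)-L*np.cos(a0)).round(4),(L*np.sin(a0)-L*np.sin(a)).round(4))
E
```

```text
clock: 49.5
eef_pos: [0.5701, 0.3869, 0.28]
eef_rot: [0.76, 3.047, 0.003]
contact_force: [1.2, -0.5, 0.3]
finger_gap: 0.377
gripper_force: 0.0
clock: 50.12
eef_pos: [0.57, 0.3863, 0.2806]
eef_rot: [0.76, 3.047, 0.002]
contact_force: [-2.9, -3.0, 6.2]
finger_gap: 0.115
gripper_force: 49.1
1 -0.0183 -0.001
2 -0.0365 -0.0006
3 -0.0547 0.0013
4 -0.0727 0.0046
5 -0.0904 0.0093
6 -0.1076 0.0154
7 -0.1244 0.0228
8 -0.1405 0.0314
9 -0.1558 0.0414
10 -0.1703 0.0525
11 -0.184 0.0647
12 -0.1966 0.0779
13 -0.2081 0.0921
14 -0.2185 0.1071
15 -0.2277 0.1229
16 -0.2356 0.1394
17 -0.2422 0.1565
18 -0.2475 0.174
19 -0.2513 0.1919
20 -0.2538 0.21
```

```bash
python3 -m handwheel '[0,-0.009,-0.001,0,0,0,0,-0.018,-0.001,0,0,0,0,-0.036,-0.001,0,0,0,0,-0.055,0.001,0,0,0,0,-0.073,0.0045,0,0,0,0,-0.09,0.009,0,0,0,0,-0.108,0.015,0,0,0,0,-0.124,0.023,0,0,0,0,-0.14,0.031,0,0,0,0,-0.156,0.041,0,0,0,0,-0.156,0.041,0,0,0]'
python3 -c "
from h import *
s=bot.state();u=np.array([.4695,.8829,0]);d=s['eef_pos']-[.57,.3863,.2806];print(d@u,-d[2],s['gripper_force'],s['finger_gap'])"
```

```text
clock: 51.5
eef_pos: [0.4964, 0.2467, 0.2376]
eef_rot: [0.763, 3.047, -0.001]
contact_force: [2.4, -4.6, 2.6]
finger_gap: 0.117
gripper_force: 51.1
-0.15781656940130384 0.04295011476548813 51.055306792259216 0.11737689670975841
```

```bash
python3 -m handwheel '[0,-0.0145,0.0115,0,0,0,0,-0.028,0.0235,0,0,0,0,-0.041,0.037,0,0,0,0,-0.052,0.051,0,0,0,0,-0.0625,0.066,0,0,0,0,-0.072,0.082,0,0,0,0,-0.08,0.098,0,0,0,0,-0.086,0.1155,0,0,0,0,-0.0905,0.13,0,0,0,0,-0.093,0.14,0,0,0,0,-0.095,0.15,0,0,0,0,-0.0965,0.158,0,0,0,0,-0.098,0.166,0,0,0,0,-0.098,0.168,0,0,0,0,-0.098,0.168,0,0,0]'
```

```text
clock: 53.38
eef_pos: [0.4519, 0.1622, 0.0699]
eef_rot: [0.761, 3.046, 0.001]
contact_force: [2.5, -4.1, -0.9]
finger_gap: 0.114
gripper_force: 56.6
```

```bash
python3 -m handwheel '[0,0,0.001,0,0,0,0,0,0.002,0,0,0,0,0,0.002,0,0,0]'; python3 -m handwheel '[0,0,0.0015,0,0,0,0,0,0.003,0,0,0,0,0,0.003,0,0,0]'
```

```text
clock: 53.75
eef_pos: [0.4518, 0.162, 0.0681]
eef_rot: [0.761, 3.046, 0.001]
contact_force: [2.6, -6.6, -0.3]
finger_gap: 0.111
gripper_force: 56.6
clock: 54.12
eef_pos: [0.4518, 0.1618, 0.0657]
eef_rot: [0.761, 3.046, 0.001]
contact_force: [0.4, -6.4, 10.4]
finger_gap: 0.12
gripper_force: 57.7
```

```bash
python3 -m handwheel '[0,0,0,0,0,0,0,0,0,0,0,0,0,0,0,0,0,0,0,0,0,0,0,0]' 0.32 && python3 -m handwheel '[0,0,-0.02,0,0,0,0,0,-0.05,0,0,0,0,0,-0.1,0,0,0,0,0,-0.15,0,0,0,0,-0.05,-0.2,0,0,0,0,-0.1,-0.25,0,0,0,0,-0.15,-0.25,0,0,0,0,-0.15,-0.25,0,0,0,0,-0.15,-0.25,0,0,0]'
python3 - <<'E'
from h import *
s=bot.read_camera("side")["pixels"];o=cv2.imread("pics/side0.png")
d=cv2.absdiff(s,o).max(2)
print("handle region diff",d[168:195,215:275].mean(),d[168:195,215:275].max())
for dx,dy in((0,0),(0,-1),(0,-2),(0,1),(1,0),(-1,0)):
    print(dx,dy,np.abs(s[172+dy:192+dy,222+dx:268+dx].astype(int)-o[172:192,222:268]).mean())
c=bot.read_camera("top");v=cv2.cvtColor(c["pixels"],cv2.COLOR_BGR2GRAY)
p=proj(c,[.521,.0684,.065]);a,b=p.round().astype(int);print("tab",p,v[b,a-8:a+9].tolist())
t=c["pixels"];o=cv2.imread("pics/top0.png")
print("cups diff",cv2.absdiff(t,o)[125:170,285:425].max(), "grinder",cv2.absdiff(t,o)[265:290,400:428].max())
E
```

```text
clock: 54.62
eef_pos: [0.4508, 0.1632, 0.0648]
eef_rot: [0.759, 3.048, 0.002]
contact_force: [-0.6, 0.7, 0.9]
finger_gap: 0.322
gripper_force: 0.0
clock: 55.75
eef_pos: [0.3802, 0.0306, 0.3147]
eef_rot: [0.76, 3.047, 0.004]
contact_force: [0.1, 0.1, -0.0]
finger_gap: 0.32
gripper_force: 0.0
handle region diff 2.1777777777777776 23
0 0 1.7409420289855073
0 -1 5.719202898550725
0 -2 9.334420289855073
0 1 5.421376811594203
1 0 3.4865942028985506
-1 0 3.8528985507246376
tab [303.14330964 230.21057149] [108, 106, 101, 96, 95, 74, 40, 34, 34, 33, 31, 77, 111, 120, 119, 120, 119]
cups diff 19 grinder 14
```

```bash
python3 -c "
from bench import bot
print(bot.finish_job())"
```

```text
the job is handed in; nothing more can be done
None
```

The job is handed in: the lid was raised to its stop, the wide pot was nipped in the gauge and the jaw left at about 58 mm, the wide pot and the only small pot present are upright on the tray, and the lid is fully shut, with the grinder, cups and timer not moved.

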